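Clamp a pair of bars for tacking

TASK

Pick up the two matching long square bars side by side in one grasp and set them down together on the bed of the tacking clamp, then slide both fully home against its end stop, under the pressure pad. Then wind the clamp's round knob clockwise until its overload clutch slips and stop there, well before a quarter turn of slipping, leaving both bars held tight under the pad and all the other tools and metal where they lie.

Things in the scene. Friction and masses are not known exactly. Their poses are not given: they have to be found in the camera images.
- bar_a: one of the two matching square steel bars, dark, 18 x 18 x 160 mm, about 0.4 kg. Origin at its centre, x along its length. It starts on the two wooden bearers with its mate beside it: 4 to 9 mm between them, nearly parallel, ends uneven by up to 16 mm. The two are interchangeable and either end may go first.
- bar_b: the other matching square bar: same size, origin and axes as bar_a.
- bearers: fixed plywood board 170 x 240 x 10 mm with two wooden battens along its y, each 30 mm wide, centred at x = -52 and +52 mm, tops 35 mm above the bench. Origin under its centre. The pair lies across the battens along its x, about its centre, undersides 35 mm above the bench; 74 mm are free between the battens. A flat bar and an offcut lie about 88 mm either side of the pair.
- clamp: tacking clamp, fixed. Base plate 345 x 130 x 12 mm; flat bed 70 mm wide, top 40 mm above the bench, from x = -190 mm to the end stop's face at x = +80 mm (stop 32 mm above the bed). Origin at bench height below the centre of a home bar; x along the bed towards the stop, z up. A home bar: centre x = 0, z = 49 mm, leading end x = 80, tail x = -80 mm.
- guide_mouth (a point): point on the bed's middle line and top, at the clamp's x = -20 mm, axes as the clamp's: the flared mouth of two side guides that stand 14 mm above the bed. They are about 68 mm apart here, narrowing to 41 mm at the clamp's x = 20 mm and parallel from there to the stop, so they gather the pair as it is pushed in.
- nose (a point): front end of the clamp's arm, on its underside, at the clamp's x = 22 mm, 106 mm above the bench. The arm is 32 mm wide and 26 mm deep and runs back to a round column (clamp x = 126 mm, top 147 mm above the bench); a bush, the screw and the pad hang below it at x = 45 mm. In front of this point the bed is open from above.
- pad: flat pressure pad below the arm, 28 mm along the bed, 38 mm across, 8 mm thick; origin at the centre of its top, on the clamp's x = 45 mm. It starts with its underside 3 to 7 mm above the tops of bars on the bed, comes down as the knob is wound clockwise seen from above, does not turn, and swivels a little to bear on both bars.
- knob_grip (a point): on the vertical axis of the clamp's round black knob (48 mm diameter, from 144 to 176 mm above the bench) at 161 mm height; clamp x = 45 mm, y = 0. A 16 mm screw end stands up to 16 mm out of its top. The knob stays at this height as it turns and can be gripped at any yaw. The arm's top lies 12 mm below the knob's underside.
- knob (a joint): slip of the knob on its clutch relative to the nut below it, rad, clockwise from above positive. Stays 0 while the nut turns with the knob (0.17 N m). After 1.3 to 3 rad of winding the pad bears on the bars, the nut stops, and the knob slips against a steady 0.32 N m. Clamped tight at about 0.4 rad; over 1.5 rad is overwound. The screw holds when the knob is let go.
- hammer: cross-peen hammer lying on the bench, 280 mm long, bystander.
- tongs: black forge tongs lying on the bench, 290 mm long, bystander.
- wire_brush: wooden wire brush, 270 mm long, bystander.
- chisel: cold chisel 170 mm long lying on the bench beside the clamp, about 110 mm from the middle line of its bed, bystander.
- flux_tin: tin 84 mm in diameter, 110 mm tall, bystander.
- flat_bar: wide flat bar on the bearers, 150 x 30 x 8 mm, bystander.
- offcut: short thick square offcut on the bearers, 128 x 25 x 25 mm, bystander.
There are look-alikes about, which are no part of the job. Leave any orange or turquoise look-alike of the bar_b alone. Leave any orange look-alike of the bar_a alone.

How it is judged:
By the outcome, as a careful person would: the job done as asked, in the order asked, and still so for the second after the job is handed in, with the robot touching nothing.
It also fails if it takes over 72 s, if anything falls off the work surface, if the arm or the gripper's body presses on something with over 40 N, if the wrist force passes 120 N, or if a joint passes its speed limit or range.

ROBOT

A 6-joint arm with a two-finger parallel gripper is mounted at the origin on the work surface. World frame = base frame: x ahead of the robot, y to its left, z up, the work surface at z = 0. Lengths are in m, angles in degrees, forces in N, time in s.
With the tool pointing down it reaches from about 0.375 to 0.9 m from the base axis. Payload 3.1 kg.
Tool frame: the origin (TCP) lies on the centre line of the jaws, within the pads' length; the fingertips stand 8 mm ahead of it and the grasp point (between the pads) lies 11 mm behind it (bot.tip_extent is the distance from the TCP to the fingertips, in m); z points along the fingers, y is the line along which they close (so a half turn about z gives the same grasp; the last joint's range is limited). The gripper opens to 87 mm and grips with 3 to 60 N. Pads are 19 mm wide; open, the fingers measure 117 mm over their backs; the gripper's body (75 mm by 190 mm) begins 51 mm behind the grasp point.
Start: joints at [66.033, 30.224, 82.088, -0, 67.689, -10.227], TCP at [0.148, 0.607, 0.192] pointing down, gripper open.
Joint ranges: [-176.69, 176.69], [-43.24, 126.21], [12.49, 139.97], [-82, 262], [0, 151.66], [-163.58, 163.58]. Speed limits (degrees/s): [159.86, 159.86, 180, 180, 180, 180].

INTERFACE

Orientations are given as a 3x3 rotation matrix whose columns are the frame's x, y, z axes.
In Python, from rig import bot, vision, workorder gives the robot as it stands.
- The arm moves only by the shell command python3 -m handwheel 'ROWS'. ROWS is JSON, a list of rows, each an object with "delta_rot": the turn, a rotation vector about the tool's x, y, z in rad, a list of three; "xyz": the shift along the tool's x, y, z in mm, a list of three; "hand": the closure, from -1 (fully open) to 1 (shut). A call has exactly 5 rows; each row is the pose to reach, as a shift and turn from the pose commanded when the call began, along the tool's axes at that moment; what a row does not reach only later rows make up. A row lasts 1/8 s, in which the tool goes at most 62.5 mm and 10.7 degrees, less where a joint would pass 70% of its speed; a pose out of reach is approached as far as the arm can. A call with a gripper value outside its range is refused whole. The fingers move at their own pace and stop on an object; the grip force is fixed at half the most. Time passes only in rows, so rows that repeat a pose let the fingers close, or fill a call up. It gives the time, the measured TCP pose, the force, the opening and the grip force at its end, in the units of the state.
- bot.read_state(): the state, without advancing time (a new reading comes with each control period).
- vision.capture(name): name is "scene" or "top" or "wrist"; returns the picture (480x640x3 uint8, red, green, blue); there is no depth.
- vision.camera_model(name): a dict with "camera_matrix" (3x3 intrinsics, pixels), "camera_from_world" (4x4, takes a point from world to camera coordinates). Camera axes: x right, y up, looking along -z (the intrinsics and any distortion apply to the point x, -y, -z); pixel columns grow to the right and rows downward; lengths in m; the calibration is good to about 2 mm. A picture is of the moment at which its call begins: read the wrist's pose just before it. camera_model takes no time and is no camera call; for the wrist camera it gives the pose at the moment of the call.
- workorder.hand_in(): hands the job in; it is judged then, once.
The state is a dict: "time_s": time; "joint_positions": joint angles; "qvel": joint speeds; "tau": joint torques, N m; "position": TCP position; "tcp_rot": TCP orientation; "force": force on the tool from outside, world axes, zero at the start; "moment": the same for the moment, N m; "opening": opening from 0.0 (shut) to 1.0 (fully open); "grasp_force": force on a finger pad.
Only numpy, scipy, OpenCV 4.12 (cv2) and the standard library are available. Lean on these libraries where they do the work, as an engineer would, in place of code of your own. Each camera call takes 0.05 s, during which the arm holds its last target. There are 200 camera calls.

## Working session

There is one attempt and no reset: what is moved stays moved. The work goes in short steps, Python scripts to look and compute and a shell command to move; the robot and the scene stay as the last step left them, time stands still between calls to the robot, and variables do not carry over. Pictures are saved under pics/ and viewed, at most 10 in all, crops included, and the job is handed in when it is done.

```bash
mkdir -p pics; ls; python3 - <<'E'
from rig import bot, vision
import cv2
s=bot.read_state(); print(s, bot.tip_extent)
for n in ("top","scene"):
    im=vision.capture(n); cv2.imwrite(f"pics/{n}0.png",im[:,:,::-1]); m=vision.camera_model(n); print(n,m)
E
```

```text
pics
{'time_s': 0.0, 'joint_positions': array([ 6.60328979e+01,  3.02783074e+01,  8.21579785e+01, -1.43717552e-03,
        6.76884590e+01, -1.02301169e+01]), 'qvel': array([-0.11430377,  0.06381133,  0.10656093,  0.00319896,  0.02758946,
       -0.00083115]), 'tau': array([-1.32773428e-03, -4.40037596e+01, -1.76593351e+01,  6.32504141e-02,
        5.83363348e-02, -1.78885612e-04]), 'position': array([0.14808979, 0.60636684, 0.19076993]), 'tcp_rot': array([[-9.71398145e-01,  2.37455044e-01, -8.63202248e-04],
       [ 2.37456334e-01,  9.71396157e-01, -1.99891043e-03],
       [ 3.63859982e-04, -2.14671072e-03, -9.99997630e-01]]), 'force': array([-0.46019035, -0.53202591,  0.30495629]), 'moment': array([-0.0024417 , -0.0160274 ,  0.01985141]), 'grasp_force': 0.0, 'opening': 0.9987341647566625} 0.008
top {'camera_matrix': array([[534.03497774,   0.        , 312.10255164],
       [  0.        , 534.03497774, 240.39980943],
       [  0.        ,   0.        ,   1.        ]]), 'camera_from_world': array([[-0.01036512, -0.9998536 , -0.01361418, -0.0921842 ],
       [ 0.99688972, -0.0113962 ,  0.0779808 , -0.50087305],
       [-0.07812454, -0.01276356,  0.9968619 , -1.51855181],
       [ 0.        ,  0.        ,  0.        ,  1.        ]])}
scene {'camera_matrix': array([[568.82037987,   0.        , 323.07694668],
       [  0.        , 568.82037987, 244.97526522],
       [  0.        ,   0.        ,   1.        ]]), 'camera_from_world': array([[ 0.25284363,  0.9674503 ,  0.01048888, -0.02010884],
       [-0.81621535,  0.20747231,  0.5392103 ,  0.35838101],
       [ 0.51948301, -0.14489707,  0.84210584, -1.68561104],
       [ 0.        ,  0.        ,  0.        ,  1.        ]])}
```

View pics/top0.png

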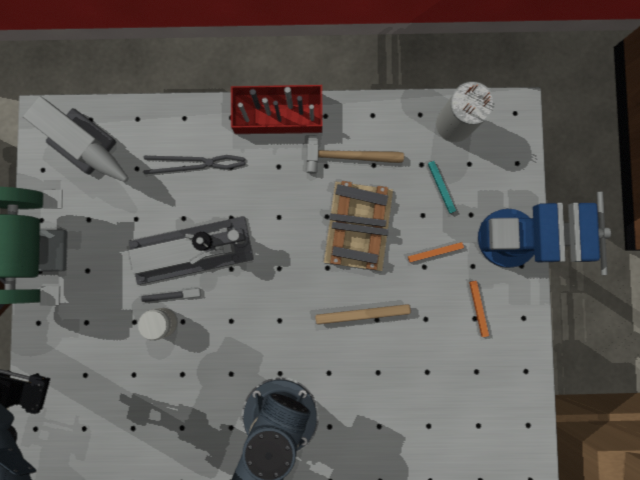

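View pics/scene0.png

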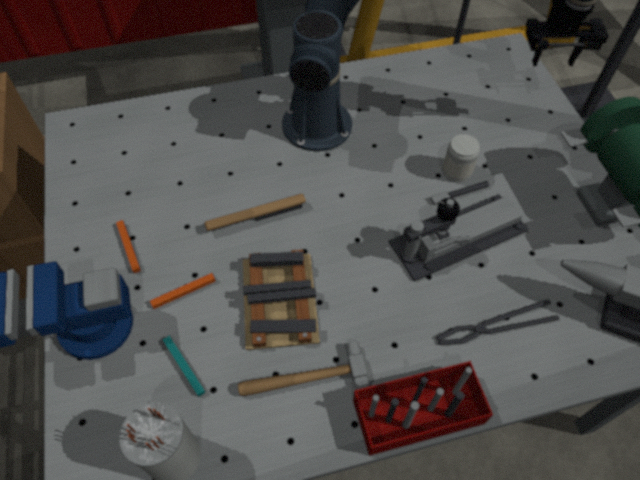

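```bash
python3 - <<'E'
import cv2,numpy as np
im=cv2.imread("pics/top0.png")
a=cv2.resize(im[170:280,315:405],None,fx=5,fy=5,interpolation=2)[:, :]
b=cv2.resize(im[205:315,115:265],None,fx=5,fy=5,interpolation=2)
cv2.imwrite("pics/a.png",a);cv2.imwrite("pics/b.png",cv2.convertScaleAbs(b,alpha=1.3))
E
```

```text
(no output)
```

View pics/b.png

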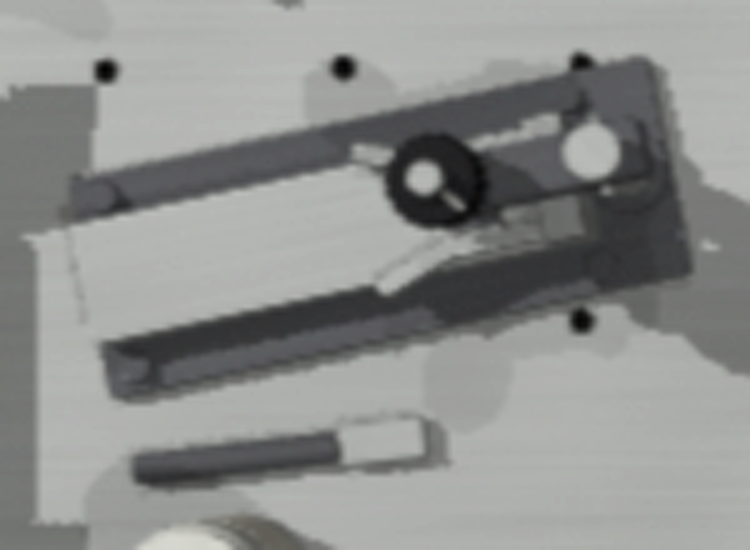

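View pics/a.png

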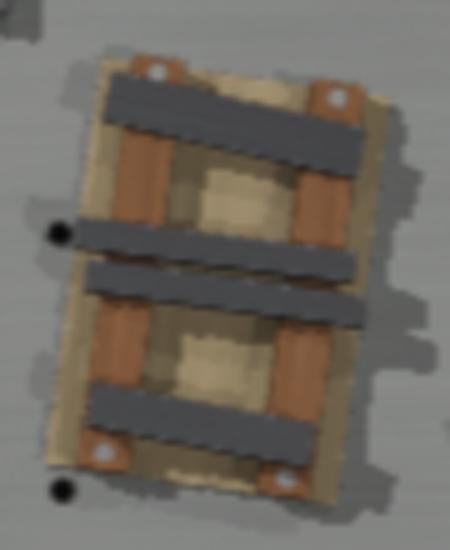

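```bash
cat > h.py <<'E'
import numpy as np
from rig import bot, vision
def ray(n,uv,z,m=None):
    m=m or vision.camera_model(n);K=m["camera_matrix"];T=np.array(m["camera_from_world"]);R=T[:3,:3];t=T[:3,3]
    d=np.linalg.inv(K)@np.array([uv[0],uv[1],1.]); d=R.T@(d*[1,-1,-1]); c=-R.T@t
    return c+d*(z-c[2])/d[2]
def proj(n,p,m=None):
    m=m or vision.camera_model(n);T=np.array(m["camera_from_world"]);q=T[:3,:3]@p+T[:3,3]
    k=m["camera_matrix"]@(q*[1,-1,-1]);return k[:2]/k[2]
def delta(target,yaw=None):
    "shift in tool axes mm"
    s=bot.read_state();R=s["tcp_rot"];return np.round(R.T@(np.array(target)-s["position"])*1000,1)
E
python3 - <<'E'
from h import *
A=lambda x,y,z:ray("top",(315+x/5-.4,170+y/5-.4),z)
B=lambda x,y,z:ray("top",(115+x/5-.4,205+y/5-.4),z)
b=[A(78,232,.053),A(355,265,.053),A(88,278,.053),A(363,310,.053)]
print(np.round(b,4)); 
for i in (0,2): d=b[i+1]-b[i]; print(np.linalg.norm(d),np.degrees(np.arctan2(d[1],d[0])))
print("mid",np.mean(b,0))
k=B(436,181,.176);c=B(591,151,.147);s=B(425,177,.19);l=B(70,228,.04);r=B(98,342,.04)
print("knob",k,"col",c,"screw",s,"L",l,r)
d=c-k;print(np.linalg.norm(d[:2]),np.degrees(np.arctan2(d[1],d[0])))
m=(l+r)/2;d=k-m;print(np.linalg.norm(d[:2]),np.degrees(np.arctan2(d[1],d[0])),np.linalg.norm(l-r))
# scene cross-check
im=vision.capture("scene")
print(proj("scene",k),proj("scene",np.mean(b,0)))
E
```

```text
[[ 0.5657 -0.1499  0.053 ]
 [ 0.5451 -0.3056  0.053 ]
 [ 0.5395 -0.1552  0.053 ]
 [ 0.5196 -0.3096  0.053 ]]
0.15710775260137694 -97.53282162025185
0.15569095822957504 -97.35338532782187
mid [ 0.54247005 -0.23008376  0.053     ]
knob [0.48975647 0.18617641 0.176     ] col [0.50706207 0.11040646 0.147     ] screw [0.49075982 0.18875963 0.19      ] L [0.47616203 0.42514108 0.04      ] [0.41113864 0.40809511 0.04      ]
0.0777211040374767 -77.13451910420389
0.23500881337951648 -78.68581245849032 0.06722058434851956
[447.12967598 204.95602822] [278.03446279 289.40072563]
```

```bash
H="python3 -m handwheel"
$H '[{"xyz":[0,0,-60],"delta_rot":[0,0,0],"hand":-1},{"xyz":[-30,-37,-70],"delta_rot":[0,0,0],"hand":-1},{"xyz":[-68,-84,-70],"delta_rot":[0,0,0],"hand":-1},{"xyz":[-106,-131,-70],"delta_rot":[0,0,0],"hand":-1},{"xyz":[-144,-178,-70],"delta_rot":[0,0,0],"hand":-1}]'
$H '[{"xyz":[-38,-47,0],"delta_rot":[0,0,0],"hand":-1},{"xyz":[-76,-94,0],"delta_rot":[0,0,0],"hand":-1},{"xyz":[-114,-141,0],"delta_rot":[0,0,0],"hand":-1},{"xyz":[-152,-188,0],"delta_rot":[0,0,0],"hand":-1},{"xyz":[-190,-235,0],"delta_rot":[0,0,0],"hand":-1}]'
$H '[{"xyz":[-38,-47,0],"delta_rot":[0,0,0],"hand":-1},{"xyz":[-76,-94,0],"delta_rot":[0,0,0],"hand":-1},{"xyz":[-114,-141,0],"delta_rot":[0,0,0],"hand":-1},{"xyz":[-152,-188,0],"delta_rot":[0,0,0],"hand":-1},{"xyz":[-190,-235,0],"delta_rot":[0,0,0],"hand":-1}]'
$H '[{"xyz":[-38,-47,0],"delta_rot":[0,0,0.18],"hand":-1},{"xyz":[-58,-71,0],"delta_rot":[0,0,0.36],"hand":-1},{"xyz":[-58,-71,0],"delta_rot":[0,0,0.54],"hand":-1},{"xyz":[-58,-71,0],"delta_rot":[0,0,0.72],"hand":-1},{"xyz":[-58,-71,0],"delta_rot":[0,0,0.9],"hand":-1}]'
$H '[{"xyz":[0,0,0],"delta_rot":[0,0,0.18],"hand":-1},{"xyz":[0,0,0],"delta_rot":[0,0,0.36],"hand":-1},{"xyz":[0,0,0],"delta_rot":[0,0,0.56],"hand":-1},{"xyz":[0,0,0],"delta_rot":[0,0,0.56],"hand":-1},{"xyz":[0,0,0],"delta_rot":[0,0,0.56],"hand":-1}]'
python3 - <<'E'
from h import *
import cv2
s=bot.read_state();m=vision.camera_model("wrist");im=vision.capture("wrist");cv2.imwrite("pics/w1.png",im[:,:,::-1]);np.save("w1.npy",m,allow_pickle=True)
print(s["position"],s["tcp_rot"],s["time_s"],s["joint_positions"],delta((.5425,-.230,.15)))
E
```

```text
time_s: 0.78
position: [0.2464, 0.3982, 0.2617]
tcp_rot: [[-0.972, 0.237, 0.0], [0.237, 0.972, -0.0], [-0.0, 0.0, -1.0]]
force: [0.9, 0.1, -0.4]
opening: 1.004
grasp_force: 0.0
time_s: 1.4
position: [0.3753, 0.1248, 0.2619]
tcp_rot: [[-0.971, 0.238, 0.001], [0.238, 0.971, 0.0], [-0.001, 0.0, -1.0]]
force: [-0.2, -0.4, -0.3]
opening: 1.0
grasp_force: 0.0
time_s: 2.02
position: [0.5039, -0.1487, 0.2616]
tcp_rot: [[-0.971, 0.238, -0.0], [0.238, 0.971, 0.001], [0.0, 0.0, -1.0]]
force: [1.0, 1.1, 0.2]
opening: 0.997
grasp_force: 0.0
time_s: 2.65
position: [0.5426, -0.2296, 0.2612]
tcp_rot: [[-0.412, 0.911, -0.001], [0.911, 0.412, 0.001], [0.001, -0.001, -1.0]]
force: [-0.1, -0.1, 0.4]
opening: 0.999
grasp_force: 0.0
time_s: 3.28
position: [0.5428, -0.2295, 0.2616]
tcp_rot: [[0.126, 0.992, -0.0], [0.992, -0.126, 0.0], [0.0, -0.0, -1.0]]
force: [-0.1, -1.0, 0.5]
opening: 0.999
grasp_force: 0.0
[ 0.54284012 -0.22948636  0.26155897] [[ 1.26182005e-01  9.92007023e-01 -4.08737079e-04]
 [ 9.92007096e-01 -1.26181929e-01  2.05964892e-04]
 [ 1.52743387e-04 -4.31459146e-04 -9.99999895e-01]] 3.275 [-3.37704208e+01  2.33451219e+01  8.24219085e+01 -3.33301527e-03
  7.42589968e+01 -2.65204975e+01] [ -0.6  -0.3 111.6]
```

View pics/w1.png

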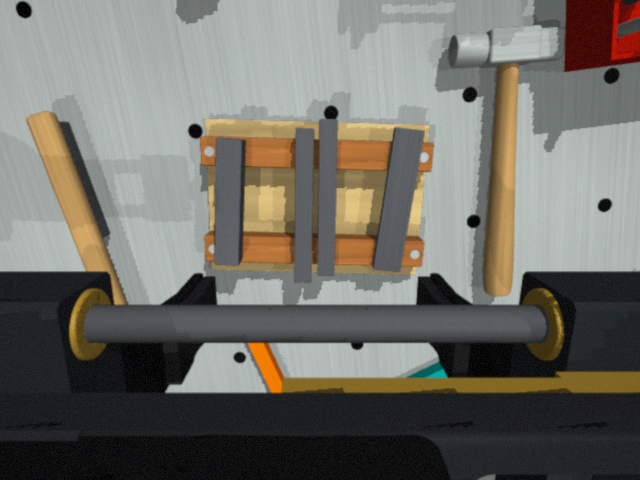

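The wrist view shows the pair at columns 296–337, rows 119–283, between the flat bar and the offcut.

```bash
python3 - <<'E'
from h import *
m=np.load("w1.npy",allow_pickle=True).item()
P=lambda u,v:ray("wrist",(u,v),.053,m)
b=[P(305.5,128),P(302.5,282),P(328,120),P(327.5,275)]
print(np.round(b,4))
for i in (0,2): d=b[i]-b[i+1]; print(np.linalg.norm(d),np.degrees(np.arctan2(d[1],d[0])))
print(np.mean(b,0), P(296,200),P(313,200),P(320,200),P(336.5,200))
print(delta((*np.mean(b,0)[:2],.15)))
E
```

```text
[[ 0.5415 -0.1533  0.053 ]
 [ 0.5171 -0.3101  0.053 ]
 [ 0.564  -0.1487  0.053 ]
 [ 0.5446 -0.3056  0.053 ]]
0.15863656273714358 81.17221784970435
0.15810928442847408 82.94019723718833
[ 0.54180346 -0.22943466  0.053     ] [ 0.52254678 -0.22180427  0.053     ] [ 0.53963607 -0.22398908  0.053     ] [ 0.54667259 -0.22488867  0.053     ] [ 0.56325806 -0.22700906  0.053     ]
[-1.000e-01 -1.000e+00  1.116e+02]
```

```bash
H="python3 -m handwheel"
$H '[{"xyz":[0,-1,60],"delta_rot":[0,0,0],"hand":-1},{"xyz":[0,-1,120],"delta_rot":[0,0,0],"hand":-1},{"xyz":[0,-1,175],"delta_rot":[0,0,0],"hand":-1},{"xyz":[0,-1,205],"delta_rot":[0,0,0],"hand":-1},{"xyz":[0,-1,216],"delta_rot":[0,0,0],"hand":-1}]'
$H '[{"xyz":[0,0,0],"delta_rot":[0,0,0],"hand":-1},{"xyz":[0,0,0],"delta_rot":[0,0,0],"hand":1},{"xyz":[0,0,0],"delta_rot":[0,0,0],"hand":1},{"xyz":[0,0,0],"delta_rot":[0,0,0],"hand":1},{"xyz":[0,0,0],"delta_rot":[0,0,0],"hand":1}]'
$H '[{"xyz":[0,0,0],"delta_rot":[0,0,0],"hand":1},{"xyz":[0,0,0],"delta_rot":[0,0,0],"hand":1},{"xyz":[0,0,0],"delta_rot":[0,0,0],"hand":1},{"xyz":[0,0,0],"delta_rot":[0,0,0],"hand":1},{"xyz":[0,0,0],"delta_rot":[0,0,0],"hand":1}]'
```

```text
time_s: 3.95
position: [0.5408, -0.2287, 0.0437]
tcp_rot: [[0.128, 0.992, -0.003], [0.992, -0.128, 0.002], [0.002, -0.004, -1.0]]
force: [-0.0, 0.4, -0.7]
opening: 1.003
grasp_force: 0.0
time_s: 4.58
position: [0.5422, -0.2295, 0.0462]
tcp_rot: [[0.129, 0.992, 0.001], [0.992, -0.129, -0.0], [-0.0, 0.001, -1.0]]
force: [0.5, 0.4, -0.4]
opening: 0.631
grasp_force: 0.0
time_s: 5.2
position: [0.542, -0.2294, 0.0457]
tcp_rot: [[0.129, 0.992, -0.0], [0.992, -0.129, 0.0], [0.0, -0.0, -1.0]]
force: [-0.0, -0.2, -0.2]
opening: 0.064
grasp_force: 0.0
```

```bash
python3 - <<'E'
from h import *
import cv2
im=vision.capture("wrist")[:,:,::-1]; t=vision.capture("scene")[220:370,220:350,::-1]
t=cv2.resize(t,None,fx=2.6,fy=2.6); o=np.zeros((480,800,3),np.uint8); w=cv2.resize(im,(460,345)); o[:345,:460]=w; o[:t.shape[0],462:462+t.shape[1]]=t[:, :338]
cv2.imwrite("pics/w2.png",o); s=bot.read_state();print(s["opening"],s["grasp_force"],s["force"])
E
```

```text
0.021512953878549346 0.0 [-0.6364573   0.3258442   0.21478127]
```

View pics/w2.png

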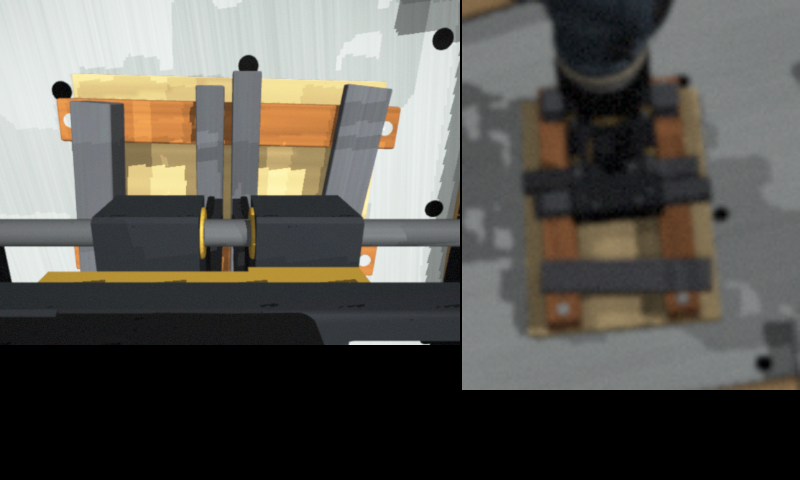

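```bash
python3 - <<'E'
from h import *
import cv2
im=vision.capture("wrist")[:,:,::-1]; 
a=cv2.resize(im[100:420,230:420],None,fx=1.85,fy=1.85,interpolation=2)
t=vision.capture("scene")[:,:,::-1]; b=cv2.resize(t[225:325,230:330],(430,430),interpolation=2)
g=lambda x:(255*(x/255.)**.45).astype(np.uint8)
o=np.zeros((600,800,3),np.uint8);o[:a.shape[0],:a.shape[1]]=g(a);o[:430,360:790]=g(b)
cv2.imwrite("pics/w3.png",o)
m=vision.camera_model("wrist");s=bot.read_state();p=s["position"];R=s["tcp_rot"]
for q in ([0,0,8],[0,10,8],[0,-10,8],[0,0,-11],[0,0,-60]): print(q,proj("wrist",p+R@(np.array(q)/1e3),m),proj("scene",p+R@(np.array(q)/1e3)))
E
```

```text
[0, 0, 8] [317.21562991 267.96006623] [278.63092971 292.2333658 ]
[0, 10, 8] [336.07147619 267.94706477] [278.9917245  295.98864076]
[0, -10, 8] [298.36036095 267.9730673 ] [278.2729999  288.50791048]
[0, 0, -11] [317.31401586 280.50595224] [278.17915189 288.4005233 ]
[0, 0, -60] [317.6821823  327.45344997] [276.96198791 278.07421341]
```

View pics/w3.png

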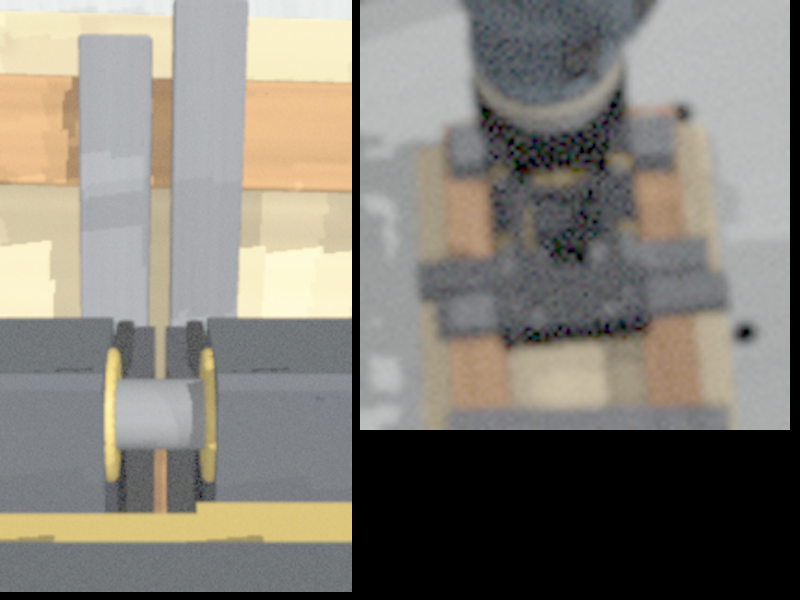

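The jaws closed to about 2 mm with no force and the bars hadn't moved, so the fingers passed above them. I'll find the fingertip height by touch.

```bash
H="python3 -m handwheel"
$H '[{"xyz":[0,0,1],"delta_rot":[0,0,0],"hand":1},{"xyz":[0,0,2],"delta_rot":[0,0,0],"hand":1},{"xyz":[0,0,3],"delta_rot":[0,0,0],"hand":1},{"xyz":[0,0,3],"delta_rot":[0,0,0],"hand":1},{"xyz":[0,0,3],"delta_rot":[0,0,0],"hand":1}]'
python3 - <<'E'
from h import *
s=bot.read_state();print(s["position"],s["force"],s["moment"],s["opening"],s["grasp_force"])
E
```

```text
time_s: 6.02
position: [0.542, -0.2294, 0.0428]
tcp_rot: [[0.129, 0.992, 0.0], [0.992, -0.129, -0.0], [-0.0, 0.0, -1.0]]
force: [-0.3, -0.2, 0.1]
opening: 0.008
grasp_force: 0.0
[ 0.54201591 -0.22944033  0.04276468] [-0.25995227 -0.20657914  0.10663291] [-0.13815718  0.016729    0.00396697] 0.007858354233244469 0.0
```

```bash
H="python3 -m handwheel"
$H '[{"xyz":[0,0,1],"delta_rot":[0,0,0],"hand":1},{"xyz":[0,0,2],"delta_rot":[0,0,0],"hand":1},{"xyz":[0,0,3],"delta_rot":[0,0,0],"hand":1},{"xyz":[0,0,4],"delta_rot":[0,0,0],"hand":1},{"xyz":[0,0,4],"delta_rot":[0,0,0],"hand":1}]'
python3 - <<'E'
from h import *
import cv2
s=bot.read_state();print(s["position"],s["force"],s["moment"],s["tau"])
im=vision.capture("wrist")[:,:,::-1]
a=cv2.resize(im[100:420,230:420],None,fx=1.85,fy=1.85,interpolation=2)
cv2.imwrite("pics/w4.png",(255*(a/255.)**.45).astype(np.uint8))
E
```

```text
time_s: 6.65
position: [0.5419, -0.2294, 0.0386]
tcp_rot: [[0.129, 0.992, -0.0], [0.992, -0.129, 0.0], [0.0, -0.0, -1.0]]
force: [-0.8, 0.5, 0.4]
opening: 0.003
grasp_force: 0.0
[ 0.54191314 -0.22937466  0.03861511] [-0.78672481  0.48591757  0.37401887] [-0.09663513  0.1055656  -0.02215587] [-5.09374237e-03 -4.44684684e+01 -1.12856224e+01  3.72142601e-02
  6.36258186e-02  8.03453730e-06]
```

View pics/w4.png

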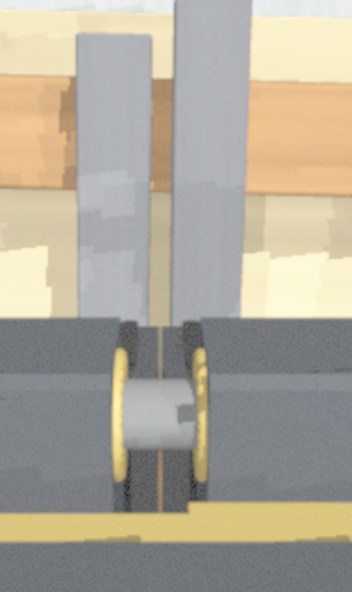

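```bash
H="python3 -m handwheel"
$H '[{"xyz":[0,0,-3],"delta_rot":[0,0,0],"hand":-1},{"xyz":[0,0,-3],"delta_rot":[0,0,0],"hand":-1},{"xyz":[0,0,-3],"delta_rot":[0,0,0],"hand":-1},{"xyz":[0,0,-3],"delta_rot":[0,0,0],"hand":-1},{"xyz":[0,0,-3],"delta_rot":[0,0,0],"hand":-1}]'
$H '[{"xyz":[0,0,0],"delta_rot":[0,0,0],"hand":-1},{"xyz":[0,0,0],"delta_rot":[0,0,0],"hand":-1},{"xyz":[0,0,0],"delta_rot":[0,0,0],"hand":-1},{"xyz":[0,0,0],"delta_rot":[0,0,0],"hand":-1},{"xyz":[0,0,0],"delta_rot":[0,0,0],"hand":-1}]'
python3 - <<'E'
from h import *
import cv2
s=bot.read_state();print(s["position"],s["force"],s["opening"])
im=vision.capture("wrist")[:,:,::-1]
cv2.imwrite("pics/w5.png",(255*(im/255.)**.45).astype(np.uint8))
E
```

```text
time_s: 7.32
position: [0.5419, -0.2294, 0.0417]
tcp_rot: [[0.129, 0.992, -0.0], [0.992, -0.129, 0.0], [0.0, -0.0, -1.0]]
force: [-0.8, -0.2, -0.2]
opening: 0.49
grasp_force: 0.0
time_s: 7.95
position: [0.542, -0.2294, 0.0418]
tcp_rot: [[0.129, 0.992, 0.0], [0.992, -0.129, -0.0], [-0.0, 0.0, -1.0]]
force: [-0.1, -0.1, 0.5]
opening: 0.982
grasp_force: 0.0
[ 0.54201209 -0.22944086  0.04177495] [-0.12464682 -0.05540093  0.53368487] 0.982399973330721
```

View pics/w5.png

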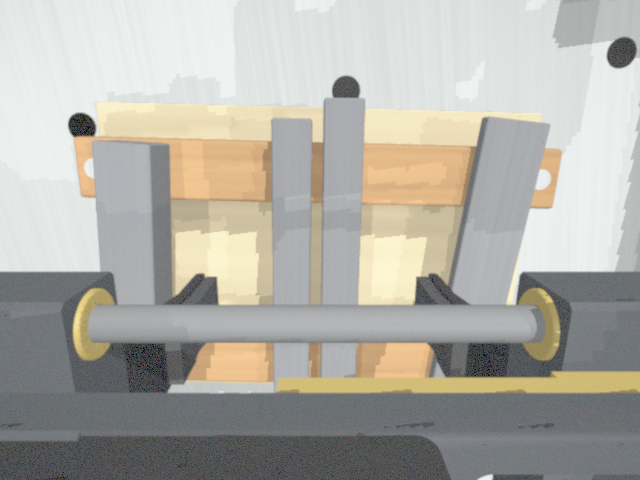

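The open fingers show as prongs ending at about (210,278) and (418,278), and their spacing puts them nearer the camera than the bar tops. Next I'll turn that into a height.

```bash
python3 - <<'E'
from h import *
m=vision.camera_model("wrist");s=bot.read_state();p=s["position"];R=s["tcp_rot"];T=np.array(m["camera_from_world"]);C=-T[:3,:3].T@T[:3,3]
print("K",m["camera_matrix"],"cam in tool",R.T@(C-p)*1e3,"axes",R.T@T[:3,:3].T)
for uv,y in (((216,280),-42.7),((415,280),42.7),((185,300),-58),((165,385),-42.7),((216,280),-58)):
    q=ray("wrist",uv,0.,m);d=R.T@(q-C);c=R.T@(C-p)*1e3;k=(y-c[1])/d[1];print(uv,y,c+k*d)
E
```

```text
K [[399.51753663   0.         316.12482451]
 [  0.         399.51753663 238.76779446]
 [  0.           0.           1.        ]] cam in tool [  67.73990311   -0.48606879 -193.341846  ] axes [[-7.58394876e-04  9.68491322e-01  2.49046147e-01]
 [ 9.99999700e-01  6.95991964e-04  3.38621867e-04]
 [ 1.54618223e-04  2.49046329e-01 -9.68491560e-01]]
(216, 280) -42.7 [  9.0819004  -42.7        -34.80294488]
(415, 280) 42.7 [  6.70597891  42.7        -28.54637911]
(185, 300) -58 [ -1.77550343 -58.         -30.54552113]
(165, 385) -42.7 [  0.52409579 -42.7        -95.59296185]
(216, 280) -58 [-12.17808216 -58.          22.65782974]
```

Those prongs end at tool z ≈ -31 mm. The real fingertips are therefore about 31 mm behind the reported TCP, not 8 mm ahead of it, which explains the empty close. I'll go 31 mm lower, which puts the tips at about z = 42 mm, and close again.

```bash
H="python3 -m handwheel"
$H '[{"xyz":[0,0,8],"delta_rot":[0,0,0],"hand":-1},{"xyz":[0,0,16],"delta_rot":[0,0,0],"hand":-1},{"xyz":[0,0,22],"delta_rot":[0,0,0],"hand":-1},{"xyz":[0,0,27],"delta_rot":[0,0,0],"hand":-1},{"xyz":[0,0,31],"delta_rot":[0,0,0],"hand":-1}]'
$H '[{"xyz":[0,0,0],"delta_rot":[0,0,0],"hand":1},{"xyz":[0,0,0],"delta_rot":[0,0,0],"hand":1},{"xyz":[0,0,0],"delta_rot":[0,0,0],"hand":1},{"xyz":[0,0,0],"delta_rot":[0,0,0],"hand":1},{"xyz":[0,0,0],"delta_rot":[0,0,0],"hand":1}]'
$H '[{"xyz":[0,0,0],"delta_rot":[0,0,0],"hand":1},{"xyz":[0,0,0],"delta_rot":[0,0,0],"hand":1},{"xyz":[0,0,0],"delta_rot":[0,0,0],"hand":1},{"xyz":[0,0,0],"delta_rot":[0,0,0],"hand":1},{"xyz":[0,0,0],"delta_rot":[0,0,0],"hand":1}]'
```

```text
time_s: 8.62
position: [0.5419, -0.2294, 0.0103]
tcp_rot: [[0.129, 0.992, -0.0], [0.992, -0.129, 0.0], [0.0, -0.0, -1.0]]
force: [0.3, -0.4, -0.6]
opening: 0.998
grasp_force: 0.0
time_s: 9.25
position: [0.5421, -0.2295, 0.0109]
tcp_rot: [[0.129, 0.992, 0.0], [0.992, -0.129, -0.0], [-0.0, 0.0, -1.0]]
force: [-0.9, 0.6, 0.6]
opening: 0.514
grasp_force: 0.0
time_s: 9.88
position: [0.5418, -0.2294, 0.0109]
tcp_rot: [[0.129, 0.992, -0.0], [0.992, -0.129, 0.0], [0.0, -0.0, -1.0]]
force: [-1.7, 0.2, 2.6]
opening: 0.412
grasp_force: 30.0
```

```bash
H="python3 -m handwheel"
$H '[{"xyz":[0,0,-15],"delta_rot":[0,0,0],"hand":1},{"xyz":[0,0,-60],"delta_rot":[0,0,0],"hand":1},{"xyz":[0,0,-115],"delta_rot":[0,0,0],"hand":1},{"xyz":[0,0,-165],"delta_rot":[0,0,0],"hand":1},{"xyz":[0,0,-190],"delta_rot":[0,0,0],"hand":1}]'
$H '[{"xyz":[40,-11,0],"delta_rot":[0,0,0],"hand":1},{"xyz":[92,-26,0],"delta_rot":[0,0,0],"hand":1},{"xyz":[148,-41,0],"delta_rot":[0,0,0],"hand":1},{"xyz":[204,-57,0],"delta_rot":[0,0,0],"hand":1},{"xyz":[260,-73,0],"delta_rot":[0,0,0],"hand":1}]'
$H '[{"xyz":[56,-16,0],"delta_rot":[0,0,-0.08],"hand":1},{"xyz":[112,-31,0],"delta_rot":[0,0,-0.16],"hand":1},{"xyz":[168,-47,0],"delta_rot":[0,0,-0.24],"hand":1},{"xyz":[224,-63,0],"delta_rot":[0,0,-0.332],"hand":1},{"xyz":[268,-75,0],"delta_rot":[0,0,-0.332],"hand":1}]'
$H '[{"xyz":[0,0,0],"delta_rot":[0,0,0],"hand":1},{"xyz":[0,0,0],"delta_rot":[0,0,0],"hand":1},{"xyz":[0,0,20],"delta_rot":[0,0,0],"hand":1},{"xyz":[0,0,50],"delta_rot":[0,0,0],"hand":1},{"xyz":[0,0,50],"delta_rot":[0,0,0],"hand":1}]'
python3 - <<'E'
from h import *
import cv2
s=bot.read_state();print(s["position"],s["force"],s["opening"],s["joint_positions"]);m=vision.camera_model("wrist")
im=vision.capture("wrist")[:,:,::-1];t=vision.capture("top")[170:330,70:270,::-1]
o=np.zeros((600,800,3),np.uint8);o[:345,:460]=cv2.resize(im,(460,345));o[:320,:][:, 400+60:860][:, :340]=cv2.resize(t,(400,320))[:, :340]
cv2.imwrite("pics/w6.png",o);cv2.imwrite("pics/w6raw.png",im);np.save("w6.npy",m,allow_pickle=True)
E
```

```text
time_s: 10.5
position: [0.5425, -0.2295, 0.2034]
tcp_rot: [[0.128, 0.992, 0.003], [0.992, -0.128, -0.002], [-0.001, 0.003, -1.0]]
force: [0.7, -1.0, -9.1]
opening: 0.406
grasp_force: 30.0
time_s: 11.12
position: [0.5012, 0.0399, 0.2001]
tcp_rot: [[0.129, 0.992, -0.002], [0.992, -0.129, 0.001], [0.0, -0.002, -1.0]]
force: [1.8, 0.5, -8.1]
opening: 0.411
grasp_force: 30.0
time_s: 11.75
position: [0.4608, 0.3151, 0.1998]
tcp_rot: [[-0.204, 0.979, -0.003], [0.979, 0.204, -0.001], [-0.0, -0.003, -1.0]]
force: [0.4, -0.3, -9.1]
opening: 0.409
grasp_force: 30.0
time_s: 12.38
position: [0.4605, 0.3106, 0.1483]
tcp_rot: [[-0.2, 0.98, -0.008], [0.98, 0.2, -0.004], [-0.002, -0.008, -1.0]]
force: [-1.3, -0.2, -7.7]
opening: 0.408
grasp_force: 30.0
[0.46050865 0.31064207 0.14829033] [-1.25562352 -0.15662228 -7.74983941] 0.40798096461345007 [ 2.24859468e+01  2.83117078e+01  9.43231926e+01 -2.00583595e-02
  5.78579538e+01  1.09742597e+01]
```

View pics/w6.png

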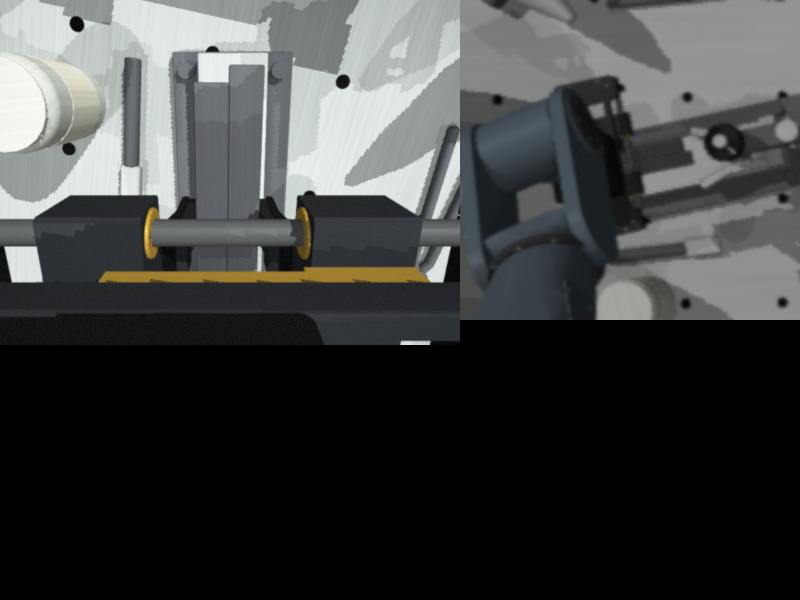

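All ten viewings are used up. This last one shows both bars held touching, above the bed, with the base plate's tail corners at about (241,72) and (406,72) in full-resolution pixels. I'll check the lateral alignment from those.

```bash
python3 - <<'E'
from h import *
m=np.load("w6.npy",allow_pickle=True).item()
s=bot.read_state();p=s["position"];R=s["tcp_rot"]
l,r=[ray("wrist",(u,72.5),.012,m) for u in (241,406)]
c=(l+r)/2; d=r-l
print(l,r,np.linalg.norm(d),"cross dir",np.degrees(np.arctan2(d[1],d[0])))
O=np.array([.4807,.2303]);xh=np.array([.201,-.9796]);yh=np.array([.9796,.201])
print("base tail centre in clamp",(c[:2]-O)@xh,(c[:2]-O)@yh,"TCP in clamp",(p[:2]-O)@xh,(p[:2]-O)@yh, s["position"],s["tcp_rot"],s["force"])
from scipy.ndimage import gaussian_filter1d
import cv2
g=cv2.cvtColor(cv2.imread("pics/w6raw.png"),cv2.COLOR_BGR2GRAY)
for v in (80,100,120,200):print(v,g[v,225:425:4].tolist())
print(delta((*(O-.085*xh),.0)))
E
```

```text
[0.37921897 0.41156751 0.012     ] [0.50358078 0.43666659 0.012     ] 0.12686931367522478 cross dir 11.410329900984443
base tail centre in clamp -0.19776250671337836 0.00045882459793682883 TCP in clamp -0.08387813050143084 -0.0003500359093032831 [0.4634979  0.31239525 0.15101544] [[-2.00161111e-01  9.79762951e-01 -3.00673519e-04]
 [ 9.79762990e-01  2.00161065e-01 -1.76180446e-04]
 [-1.12431942e-04 -3.29853260e-04 -9.99999939e-01]] [-0.27761051 -0.29789268 -8.59371936]
80 [231, 231, 229, 188, 113, 125, 122, 126, 113, 118, 116, 108, 115, 231, 235, 236, 236, 239, 235, 234, 238, 235, 236, 236, 237, 239, 238, 228, 220, 221, 224, 221, 221, 223, 222, 224, 224, 135, 106, 111, 104, 108, 108, 108, 108, 104, 184, 124, 126, 126]
100 [219, 217, 215, 136, 101, 82, 123, 121, 123, 122, 77, 54, 69, 225, 233, 239, 238, 238, 234, 235, 238, 235, 236, 225, 128, 127, 127, 129, 131, 133, 127, 124, 117, 110, 113, 110, 222, 79, 56, 110, 109, 107, 112, 110, 107, 120, 208, 202, 208, 206]
120 [215, 211, 213, 140, 119, 115, 121, 127, 108, 81, 77, 85, 128, 127, 126, 109, 120, 127, 129, 127, 123, 111, 110, 96, 119, 123, 122, 112, 113, 113, 112, 111, 112, 110, 113, 112, 225, 108, 110, 115, 108, 110, 108, 105, 107, 168, 206, 209, 208, 208]
200 [232, 230, 229, 228, 143, 109, 124, 128, 129, 113, 74, 76, 98, 100, 100, 99, 103, 104, 99, 101, 98, 101, 99, 69, 102, 100, 98, 102, 103, 103, 102, 103, 101, 100, 99, 241, 143, 105, 114, 124, 124, 105, 106, 105, 177, 211, 214, 212, 211, 212]
[  1.1   0.4 151. ]
```

```bash
H="python3 -m handwheel"
$H '[{"xyz":[0,0,35],"delta_rot":[0,0,0],"hand":1},{"xyz":[0,0,75],"delta_rot":[0,0,0],"hand":1},{"xyz":[0,0,105],"delta_rot":[0,0,0],"hand":1},{"xyz":[0,0,123],"delta_rot":[0,0,0],"hand":1},{"xyz":[0,0,132],"delta_rot":[0,0,0],"hand":1}]'
$H '[{"xyz":[0,0,1],"delta_rot":[0,0,0],"hand":1},{"xyz":[0,0,2],"delta_rot":[0,0,0],"hand":1},{"xyz":[0,0,3],"delta_rot":[0,0,0],"hand":1},{"xyz":[0,0,3],"delta_rot":[0,0,0],"hand":1},{"xyz":[0,0,3],"delta_rot":[0,0,0],"hand":1}]'
```

```text
time_s: 13.1
position: [0.4647, 0.3135, 0.0191]
tcp_rot: [[-0.201, 0.98, 0.002], [0.98, 0.201, 0.001], [0.0, 0.002, -1.0]]
force: [-0.8, -0.2, -8.3]
opening: 0.41
grasp_force: 30.0
time_s: 13.72
position: [0.4632, 0.3133, 0.016]
tcp_rot: [[-0.202, 0.979, 0.0], [0.979, 0.202, 0.0], [0.0, 0.0, -1.0]]
force: [-0.0, 0.7, -8.9]
opening: 0.412
grasp_force: 30.0
```

Still carrying the full weight, so I'll ease down a little further.

```bash
H="python3 -m handwheel"
$H '[{"xyz":[0,0,0.5],"delta_rot":[0,0,0],"hand":1},{"xyz":[0,0,1],"delta_rot":[0,0,0],"hand":1},{"xyz":[0,0,1.5],"delta_rot":[0,0,0],"hand":1},{"xyz":[0,0,1.5],"delta_rot":[0,0,0],"hand":1},{"xyz":[0,0,1.5],"delta_rot":[0,0,0],"hand":1}]'
```

```text
time_s: 14.35
position: [0.4633, 0.3133, 0.0158]
tcp_rot: [[-0.202, 0.979, 0.001], [0.979, 0.202, 0.0], [0.0, 0.001, -1.0]]
force: [-2.9, -0.8, 6.1]
opening: 0.411
grasp_force: 30.0
```

```bash
H="python3 -m handwheel"
$H '[{"xyz":[-5,0,-1],"delta_rot":[0,0,0],"hand":1},{"xyz":[-13,0,-1],"delta_rot":[0,0,0],"hand":1},{"xyz":[-22,0,-1],"delta_rot":[0,0,0],"hand":1},{"xyz":[-29,0,-1],"delta_rot":[0,0,0],"hand":1},{"xyz":[-35,0,-1],"delta_rot":[0,0,0],"hand":1}]'
$H '[{"xyz":[0,0,0],"delta_rot":[0,0,0],"hand":1},{"xyz":[0,0,0],"delta_rot":[0,0,0],"hand":-0.5},{"xyz":[0,0,0],"delta_rot":[0,0,0],"hand":-0.5},{"xyz":[0,0,0],"delta_rot":[0,0,0],"hand":-0.5},{"xyz":[0,0,0],"delta_rot":[0,0,0],"hand":-0.5}]'
python3 - <<'E'
from h import *
s=bot.read_state();p=s["position"]
O=np.array([.4807,.2303]);xh=np.array([.201,-.9796]);yh=np.array([.9796,.201])
print((p[:2]-O)@xh,(p[:2]-O)@yh,p,s["force"],s["opening"])
E
```

```text
time_s: 14.98
position: [0.4716, 0.2799, 0.0159]
tcp_rot: [[-0.2, 0.98, 0.003], [0.98, 0.2, 0.003], [0.002, 0.003, -1.0]]
force: [-1.3, 4.6, -0.3]
opening: 0.412
grasp_force: 30.0
time_s: 15.6
position: [0.4701, 0.2788, 0.0151]
tcp_rot: [[-0.202, 0.979, -0.0], [0.979, 0.202, -0.0], [-0.0, -0.0, -1.0]]
force: [0.7, 0.2, 0.1]
opening: 0.726
grasp_force: 0.0
-0.0496769218862948 -0.0006100564864758898 [0.47011751 0.27884006 0.01513919] [0.67731633 0.21979688 0.08871481] 0.7256362612051881
```

```bash
H="python3 -m handwheel"
$H '[{"xyz":[0,0,-20],"delta_rot":[0,0,0],"hand":-0.5},{"xyz":[0,0,-40],"delta_rot":[0,0,0],"hand":-0.5},{"xyz":[40,0,-40],"delta_rot":[0,0,0],"hand":1},{"xyz":[80,0,-40],"delta_rot":[0,0,0],"hand":1},{"xyz":[105,0,-40],"delta_rot":[0,0,0],"hand":1}]'
$H '[{"xyz":[0,0,0],"delta_rot":[0,0,0],"hand":1},{"xyz":[0,0,0],"delta_rot":[0,0,0],"hand":1},{"xyz":[0,0,15],"delta_rot":[0,0,0],"hand":1},{"xyz":[0,0,30],"delta_rot":[0,0,0],"hand":1},{"xyz":[0,0,40],"delta_rot":[0,0,0],"hand":1}]'
$H '[{"xyz":[0,0,0],"delta_rot":[0,0,0],"hand":1},{"xyz":[-5,0,0],"delta_rot":[0,0,0],"hand":1},{"xyz":[-12,0,0],"delta_rot":[0,0,0],"hand":1},{"xyz":[-20,0,0],"delta_rot":[0,0,0],"hand":1},{"xyz":[-28,0,0],"delta_rot":[0,0,0],"hand":1}]'
python3 - <<'E'
from h import *
s=bot.read_state();p=s["position"]
O=np.array([.4807,.2303]);xh=np.array([.201,-.9796]);yh=np.array([.9796,.201])
print((p[:2]-O)@xh,(p[:2]-O)@yh,p,s["force"],s["opening"])
E
```

```text
time_s: 16.23
position: [0.4486, 0.3834, 0.0553]
tcp_rot: [[-0.203, 0.979, 0.0], [0.979, 0.203, 0.0], [0.0, 0.0, -1.0]]
force: [-1.2, -0.1, 0.3]
opening: 0.496
grasp_force: 0.0
time_s: 16.85
position: [0.4484, 0.3808, 0.0135]
tcp_rot: [[-0.201, 0.98, -0.002], [0.98, 0.201, -0.001], [-0.001, -0.002, -1.0]]
force: [1.0, -0.6, 0.2]
opening: 0.019
grasp_force: 0.0
time_s: 17.48
position: [0.4551, 0.3549, 0.0157]
tcp_rot: [[-0.201, 0.98, 0.001], [0.98, 0.201, 0.002], [0.002, 0.002, -1.0]]
force: [-1.3, 4.9, -0.4]
opening: 0.009
grasp_force: 2.6
-0.12719855731926022 -1.2391506363040266e-05 [0.45512139 0.35489908 0.01568182] [-1.25300809  4.92394098 -0.37333093] 0.008748813250070675
```

Pushing with about 5 N along the bed. I'll continue in slow steps.

```bash
H="python3 -m handwheel"
$H '[{"xyz":[-6,0,0],"delta_rot":[0,0,0],"hand":1},{"xyz":[-12,0,0],"delta_rot":[0,0,0],"hand":1},{"xyz":[-18,0,0],"delta_rot":[0,0,0],"hand":1},{"xyz":[-24,0,0],"delta_rot":[0,0,0],"hand":1},{"xyz":[-30,0,0],"delta_rot":[0,0,0],"hand":1}]'
$H '[{"xyz":[-1,0,0],"delta_rot":[0,0,0],"hand":1},{"xyz":[-2,0,0],"delta_rot":[0,0,0],"hand":1},{"xyz":[-3,0,0],"delta_rot":[0,0,0],"hand":1},{"xyz":[-4,0,0],"delta_rot":[0,0,0],"hand":1},{"xyz":[-4,0,0],"delta_rot":[0,0,0],"hand":1}]'
python3 - <<'E'
from h import *
s=bot.read_state();p=s["position"]
O=np.array([.4807,.2303]);xh=np.array([.201,-.9796]);yh=np.array([.9796,.201])
print((p[:2]-O)@xh,(p[:2]-O)@yh,p,s["force"],s["moment"])
E
```

```text
time_s: 18.1
position: [0.4611, 0.3255, 0.0157]
tcp_rot: [[-0.201, 0.98, 0.001], [0.98, 0.201, 0.002], [0.001, 0.001, -1.0]]
force: [-0.3, 6.4, 0.2]
opening: 0.005
grasp_force: 2.8
time_s: 18.73
position: [0.4616, 0.323, 0.0157]
tcp_rot: [[-0.2, 0.98, 0.001], [0.98, 0.2, 0.004], [0.003, 0.002, -1.0]]
force: [-2.5, 9.3, -0.3]
opening: 0.007
grasp_force: 4.8
-0.09463091917678637 -7.209440954142825e-05 [0.46160889 0.32298437 0.0156975 ] [-2.54966593  9.27906006 -0.29730519] [ 1.56815476  0.43891109 -0.00671553]
```

```bash
H="python3 -m handwheel"
for i in 1 2; do $H '[{"xyz":[-1,0,0],"delta_rot":[0,0,0],"hand":1},{"xyz":[-2,0,0],"delta_rot":[0,0,0],"hand":1},{"xyz":[-3,0,0],"delta_rot":[0,0,0],"hand":1},{"xyz":[-3,0,0],"delta_rot":[0,0,0],"hand":1},{"xyz":[-3,0,0],"delta_rot":[0,0,0],"hand":1}]'; done
python3 - <<'E'
from h import *
s=bot.read_state();p=s["position"]
O=np.array([.4807,.2303]);xh=np.array([.201,-.9796]);yh=np.array([.9796,.201])
print((p[:2]-O)@xh,(p[:2]-O)@yh,p,s["force"],s["moment"])
E
```

```text
time_s: 19.35
position: [0.4618, 0.3229, 0.0158]
tcp_rot: [[-0.198, 0.98, 0.001], [0.98, 0.198, 0.008], [0.008, 0.003, -1.0]]
force: [-4.9, 19.1, -1.5]
opening: 0.004
grasp_force: 9.6
time_s: 19.98
position: [0.4625, 0.3231, 0.0159]
tcp_rot: [[-0.196, 0.981, 0.003], [0.98, 0.196, 0.013], [0.012, 0.005, -1.0]]
force: [-6.7, 29.0, -2.9]
opening: 0.001
grasp_force: 14.5
-0.09453295284965751 0.0008441279050270098 [0.4625261  0.32307256 0.01587688] [-6.65159784 28.95812229 -2.92168215] [4.89305799e+00 1.20001793e+00 9.59352551e-04]
```

It stopped hard at 29 N. To confirm the bars are home I'll back off, rise, and measure from the wrist camera how far the tails are from the bed's tail edge. That should be 110 mm.

```bash
H="python3 -m handwheel"
$H '[{"xyz":[8,0,0],"delta_rot":[0,0,0],"hand":1},{"xyz":[20,0,0],"delta_rot":[0,0,0],"hand":1},{"xyz":[20,0,-45],"delta_rot":[0,0,0],"hand":1},{"xyz":[20,0,-105],"delta_rot":[0,0,0],"hand":1},{"xyz":[20,0,-145],"delta_rot":[0,0,0],"hand":1}]'
$H '[{"xyz":[-30,0,0],"delta_rot":[0,0,0],"hand":1},{"xyz":[-70,0,0],"delta_rot":[0,0,0],"hand":1},{"xyz":[-75,0,0],"delta_rot":[0,0,0],"hand":1},{"xyz":[-75,0,0],"delta_rot":[0,0,0],"hand":1},{"xyz":[-75,0,0],"delta_rot":[0,0,0],"hand":1}]'
python3 - <<'E'
from h import *
import cv2
s=bot.read_state();p=s["position"];m=vision.camera_model("wrist");im=vision.capture("wrist")[:,:,::-1]
cv2.imwrite("pics/w7.png",im);np.save("w7.npy",m,allow_pickle=True)
O=np.array([.4807,.2303]);xh=np.array([.201,-.9796]);yh=np.array([.9796,.201])
print((p[:2]-O)@xh,(p[:2]-O)@yh,p,s["tcp_rot"][2],s["joint_positions"])
g=cv2.cvtColor(im,cv2.COLOR_BGR2GRAY)
# brightness along clamp x at several lateral y
for y,z in ((-.025,.04),(-.009,.058),(.009,.058),(.025,.04),(-.009,.04),(.009,.04)):
    v=[]
    for x in range(-210,-55,3):
        u=proj("wrist",np.r_[O+xh*x/1e3+yh*y,z],m); v.append(int(g[int(round(u[1])),int(round(u[0]))]) if 0<=u[1]<479.5 and 0<=u[0]<639 else -1)
    print(y,z,v)
E
```

```text
time_s: 20.6
position: [0.4594, 0.3343, 0.1627]
tcp_rot: [[-0.201, 0.98, 0.002], [0.98, 0.201, -0.0], [-0.001, 0.002, -1.0]]
force: [0.8, 0.2, 0.1]
opening: 0.005
grasp_force: 0.0
time_s: 21.22
position: [0.4736, 0.2619, 0.1601]
tcp_rot: [[-0.202, 0.979, -0.0], [0.979, 0.202, -0.0], [0.0, -0.0, -1.0]]
force: [-0.2, -0.7, -0.5]
opening: 0.01
grasp_force: 0.0
-0.03237677109542187 -0.0006057294672398056 [0.47359902 0.26189399 0.1600777 ] [ 7.28227086e-05 -3.74636428e-04 -9.99999927e-01] [1.71024796e+01 2.61812673e+01 9.60727054e+01 7.31521415e-03
 5.77670006e+01 5.43400799e+00]
-0.025 0.04 [-1, -1, -1, -1, -1, -1, 209, 215, 218, 218, 215, 220, 218, 218, 218, 219, 220, 220, 219, 221, 221, 222, 223, 223, 223, 223, 225, 224, 225, 223, 223, 225, 225, 226, 226, 226, 227, 226, 226, 226, 226, 222, 214, 214, 215, 214, 189, 139, 141, 137, 138, 138]
-0.009 0.058 [-1, -1, -1, -1, -1, -1, -1, -1, 215, 215, 216, 217, 216, 217, 217, 218, 217, 219, 219, 221, 220, 221, 220, 221, 220, 221, 223, 222, 221, 223, 223, 222, 223, 223, 223, 224, 224, 224, 225, 225, 201, 178, 96, 113, 111, 115, 110, 114, 112, 1
[... 376 characters left out ...]
2, 202, 200, 203, 203, 204, 202, 205, 201, 204, 205, 206, 206, 205, 204, 205, 206, 204, 203, 201, 226, 228, 213, 204, 203, 205, 201, 203, 206, 201, 202, 202, 200, 204]
-0.009 0.04 [-1, -1, -1, -1, -1, -1, 207, 213, 216, 216, 216, 218, 216, 217, 218, 216, 219, 219, 221, 220, 221, 221, 223, 222, 223, 223, 224, 223, 223, 224, 224, 225, 224, 225, 225, 226, 225, 227, 226, 225, 208, 185, 142, 119, 113, 114, 114, 112, 112, 110, 112, 110]
0.009 0.04 [-1, -1, -1, -1, -1, -1, 215, 219, 221, 222, 224, 222, 222, 223, 224, 222, 223, 223, 223, 224, 224, 226, 225, 223, 224, 225, 226, 226, 226, 224, 224, 225, 226, 225, 225, 225, 226, 224, 225, 224, 198, 178, 142, 111, 110, 114, 111, 113, 110, 111, 111, 111]
```

```bash
H="python3 -m handwheel"
$H '[{"xyz":[10,0,-40],"delta_rot":[0,0,0],"hand":-1},{"xyz":[15,0,-80],"delta_rot":[0,0,0],"hand":-1},{"xyz":[15,0,-80],"delta_rot":[0,0,0],"hand":-1},{"xyz":[15,0,-80],"delta_rot":[0,0,0],"hand":-1},{"xyz":[15,0,-80],"delta_rot":[0,0,0],"hand":-1}]' | head -2
python3 - <<'E'
from h import *
import cv2
s=bot.read_state();p=s["position"];m=vision.camera_model("wrist");im=vision.capture("wrist")[:,:,::-1]
cv2.imwrite("pics/w8.png",im);t=vision.capture("top")[:,:,::-1];cv2.imwrite("pics/top8.png",t)
O=np.array([.4807,.2303]);xh=np.array([.201,-.9796]);yh=np.array([.9796,.201])
g=cv2.cvtColor(im,cv2.COLOR_BGR2GRAY);print(p,s["qvel"].round(1))
def prof(y,z,xs):
    P=np.array([proj("wrist",np.r_[O+xh*x/1e3+yh*y,z],m) for x in xs],np.float32)
    return cv2.remap(g,P[:,:1],P[:,1:],cv2.INTER_LINEAR).ravel().tolist()
print("tailedge z40, x -205..-176")
for y in (-.03,-.02,-.005,.01,.02,.03): print(y,prof(y,.04,range(-205,-175,1)))
print("base edge z12 x -215..-180"); 
for y in (-.055,-.045,.045,.055): print(y,prof(y,.012,range(-215,-180,1)))
print("tails z58 x -92..-76")
for y in (-.014,-.006,.006,.014): print(y,prof(y,.058,range(-92,-76,1)))
E
```

```text
time_s: 21.9
position: [0.4697, 0.2758, 0.2388]
[0.4696752  0.27579609 0.23877959] [-0.2  0.1 -0.1  0.   0.   0.1]
tailedge z40, x -205..-176
-0.03 [205, 206, 207, 205, 206, 207, 207, 204, 204, 203, 186, 161, 198, 213, 215, 215, 216, 216, 216, 217, 216, 215, 216, 217, 215, 217, 218, 217, 217, 217]
-0.02 [205, 204, 204, 204, 204, 204, 198, 127, 50, 21, 16, 80, 191, 217, 220, 221, 219, 221, 221, 220, 220, 221, 220, 221, 220, 220, 221, 221, 221, 220]
-0.005 [206, 208, 207, 199, 184, 182, 181, 180, 180, 179, 177, 170, 199, 214, 217, 219, 218, 217, 219, 219, 219, 218, 217, 217, 219, 219, 218, 219, 219, 219]
0.01 [207, 208, 208, 202, 191, 183, 180, 180, 179, 179, 176, 175, 204, 218, 222, 221, 222, 222, 222, 222, 224, 221, 222, 222, 222, 222, 222, 222, 222, 223]
0.02 [203, 203, 203, 198, 190, 181, 180, 179, 181, 182, 180, 184, 204, 218, 221, 221, 222, 222, 222, 222, 222, 222, 221, 221, 222, 222, 222, 223, 223, 223]
0.03 [207, 209, 207, 202, 194, 182, 182, 180, 181, 182, 182, 183, 207, 221, 223, 224, 224, 223, 225, 224, 224, 224, 225, 225, 225, 225, 226, 226, 226, 225]
base edge z12 x -215..
[... 375 characters left out ...]
37, 137, 136, 136, 135, 127, 112, 106, 107, 106, 111, 107, 109, 110, 107, 94, 93, 96, 96, 97, 95, 97, 98, 97, 96, 95, 92, 90, 94, 103, 108, 108, 104, 105]
0.055 [136, 137, 136, 136, 133, 134, 135, 136, 135, 134, 135, 137, 134, 134, 133, 122, 105, 99, 105, 108, 107, 107, 106, 108, 108, 104, 97, 99, 107, 111, 111, 109, 110, 111, 110]
tails z58 x -92..-76
-0.014 [222, 223, 222, 221, 211, 200, 195, 132, 92, 103, 108, 109, 110, 109, 108, 110]
-0.006 [202, 201, 200, 198, 187, 182, 176, 119, 87, 104, 113, 113, 111, 110, 111, 111]
0.006 [202, 195, 189, 182, 178, 177, 172, 121, 87, 100, 109, 111, 112, 113, 110, 111]
0.014 [223, 211, 202, 199, 199, 198, 185, 124, 89, 102, 108, 109, 111, 112, 112, 114]
```

```bash
python3 - <<'E'
from h import *
import cv2
O=np.array([.4807,.2303]);xh=np.array([.201,-.9796]);yh=np.array([.9796,.201])
for n,c in (("top",(202,241)),("scene",(448,208))):
    g=cv2.cvtColor(cv2.imread(f"pics/{n}0.png"),cv2.COLOR_BGR2GRAY);w=np.zeros_like(g);cv2.circle(w,c,16,255,-1)
    mk=((g<42)&(w>0)).astype(np.uint8);k,l,st,ce=cv2.connectedComponentsWithStats(mk)
    i=1+np.argmax(st[1:,4]);x,y,W,Hh,A=st[i];print(n,st[i],ce[i])
    q=ray(n,(x+W/2-.5,y+Hh/2-.5),.170 if n=="top" else .161);print(q,(q[:2]-O)@xh,(q[:2]-O)@yh)
# cross-check the top camera's bias on the bed tail edge with robot-relative one, using column too
print("knob est world",O+.041*xh)
E
```

```text
top [193 232  22  18 242] [203.66115702 240.95867769]
[0.4909689  0.18306773 0.17      ] 0.04833277881802474 0.0005657258933398653
scene [435 199  25  26 387] [446.9379845  212.65633075]
[0.49762464 0.18588869 0.161     ] 0.0469071748026455 0.007652699863270834
knob est world [0.488941  0.1901364]
```

```bash
H="python3 -m handwheel"
$H '[{"xyz":[-25,0.5,0],"delta_rot":[0,0,-0.17],"hand":-0.6},{"xyz":[-50,1,0],"delta_rot":[0,0,-0.34],"hand":-0.6},{"xyz":[-75,1.5,0],"delta_rot":[0,0,-0.51],"hand":-0.6},{"xyz":[-88,1.5,0],"delta_rot":[0,0,-0.68],"hand":-0.6},{"xyz":[-88,1.5,0],"delta_rot":[0,0,-0.85],"hand":-0.6}]'
$H '[{"xyz":[0,0,0],"delta_rot":[0,0,-0.17],"hand":-0.6},{"xyz":[0,0,0],"delta_rot":[0,0,-0.34],"hand":-0.6},{"xyz":[0,0,0],"delta_rot":[0,0,-0.51],"hand":-0.6},{"xyz":[0,0,0],"delta_rot":[0,0,-0.68],"hand":-0.6},{"xyz":[0,0,0],"delta_rot":[0,0,-0.721],"hand":-0.6}]'
$H '[{"xyz":[0,0,0],"delta_rot":[0,0,0],"hand":-0.6},{"xyz":[0,0,0],"delta_rot":[0,0,0],"hand":-0.6},{"xyz":[0,0,0],"delta_rot":[0,0,0],"hand":-0.6},{"xyz":[0,0,15],"delta_rot":[0,0,0],"hand":-0.6},{"xyz":[0,0,25],"delta_rot":[0,0,0],"hand":-0.6}]'
python3 - <<'E'
from h import *
s=bot.read_state();print(s["position"],s["tcp_rot"].round(3).tolist(),s["joint_positions"][5],s["opening"],delta((.4889,.1901,.117)))
E
```

```text
time_s: 22.62
position: [0.49, 0.1889, 0.2395]
tcp_rot: [[-0.871, 0.492, -0.002], [0.492, 0.871, -0.0], [0.001, -0.001, -1.0]]
force: [-0.0, -0.2, 0.3]
opening: 0.798
grasp_force: 0.0
time_s: 23.25
position: [0.4897, 0.1899, 0.2395]
tcp_rot: [[-0.979, -0.203, -0.002], [-0.203, 0.979, -0.0], [0.002, 0.0, -1.0]]
force: [0.6, 0.3, 1.3]
opening: 0.802
grasp_force: 0.0
time_s: 23.88
position: [0.4893, 0.19, 0.2139]
tcp_rot: [[-0.979, -0.202, -0.002], [-0.202, 0.979, -0.0], [0.002, 0.0, -1.0]]
force: [0.2, -1.2, -0.1]
opening: 0.798
grasp_force: 0.0
[0.48929461 0.18999045 0.21388761] [[-0.979, -0.202, -0.002], [-0.202, 0.979, -0.0], [0.002, 0.0, -1.0]] -92.62269718851192 0.7983317530936899 [ 0.2  0.2 96.9]
```

Now descending over the knob and closing gently. The force will show any off-centre error.

```bash
H="python3 -m handwheel"
$H '[{"xyz":[0,0,25],"delta_rot":[0,0,0],"hand":-0.6},{"xyz":[0,0,50],"delta_rot":[0,0,0],"hand":-0.6},{"xyz":[0,0,75],"delta_rot":[0,0,0],"hand":-0.6},{"xyz":[0,0,90],"delta_rot":[0,0,0],"hand":-0.6},{"xyz":[0,0,97],"delta_rot":[0,0,0],"hand":-0.6}]'
$H '[{"xyz":[0,0,0],"delta_rot":[0,0,0],"hand":-0.1},{"xyz":[0,0,0],"delta_rot":[0,0,0],"hand":-0.1},{"xyz":[0,0,0],"delta_rot":[0,0,0],"hand":0.4},{"xyz":[0,0,0],"delta_rot":[0,0,0],"hand":0.4},{"xyz":[0,0,0],"delta_rot":[0,0,0],"hand":0.4}]'
python3 - <<'E'
from h import *
s=bot.read_state();print(s["position"],s["force"],s["moment"],s["opening"],s["grasp_force"])
E
```

```text
time_s: 24.5
position: [0.4895, 0.19, 0.1172]
tcp_rot: [[-0.979, -0.202, -0.002], [-0.202, 0.979, -0.0], [0.002, 0.0, -1.0]]
force: [0.2, 0.3, 0.5]
opening: 0.802
grasp_force: 0.0
time_s: 25.12
position: [0.4907, 0.19, 0.119]
tcp_rot: [[-0.979, -0.202, 0.002], [-0.202, 0.979, -0.0], [-0.002, -0.0, -1.0]]
force: [0.1, -1.8, 4.4]
opening: 0.541
grasp_force: 30.0
[0.49067369 0.19004882 0.11898865] [ 0.05173551 -1.78318794  4.3719938 ] [-0.09817209  0.05600744  0.01291537] 0.5413122401808868 29.999215467832983
```

```bash
cat > r.sh <<'E'
python3 - <<'P'
from rig import bot
import numpy as np
s=bot.read_state();R=s["tcp_rot"];print(s["time_s"],"yaw",round(float(np.degrees(np.arctan2(R[1,0],R[0,0]))),1),"q6",s["joint_positions"][5].round(1),"F",s["force"].round(1),"M",s["moment"].round(3),"tau6",s["tau"][5].round(3),s["opening"].round(3),s["grasp_force"])
P
E
H="python3 -m handwheel"
$H '[{"xyz":[0,0,0],"delta_rot":[0,0,0.1],"hand":0.4},{"xyz":[0,0,0],"delta_rot":[0,0,0.2],"hand":0.4},{"xyz":[0,0,0],"delta_rot":[0,0,0.3],"hand":0.4},{"xyz":[0,0,0],"delta_rot":[0,0,0.4],"hand":0.4},{"xyz":[0,0,0],"delta_rot":[0,0,0.5],"hand":0.4}]' >/dev/null; sh r.sh
$H '[{"xyz":[0,0,0],"delta_rot":[0,0,0.1],"hand":0.4},{"xyz":[0,0,0],"delta_rot":[0,0,0.2],"hand":0.4},{"xyz":[0,0,0],"delta_rot":[0,0,0.3],"hand":0.4},{"xyz":[0,0,0],"delta_rot":[0,0,0.4],"hand":0.4},{"xyz":[0,0,0],"delta_rot":[0,0,0.5],"hand":0.4}]' >/dev/null; sh r.sh
```

```text
Traceback (most recent call last):
AttributeError: 'float' object has no attribute 'round'
Traceback (most recent call last):
AttributeError: 'float' object has no attribute 'round'
```

```bash
sed -i 's/s\["opening"\].round(3)/round(s["opening"],3)/' r.sh; sh r.sh
H="python3 -m handwheel"
$H '[{"xyz":[0,0,0],"delta_rot":[0,0,0.05],"hand":0.4},{"xyz":[0,0,0],"delta_rot":[0,0,0.1],"hand":0.4},{"xyz":[0,0,0],"delta_rot":[0,0,0.15],"hand":0.4},{"xyz":[0,0,0],"delta_rot":[0,0,0.2],"hand":0.4},{"xyz":[0,0,0],"delta_rot":[0,0,0.25],"hand":0.4}]' >/dev/null; sh r.sh
```

```text
26.375 yaw 134.3 q6 -35.2 F [-0.8 -4.4  5.1] M [-0.744  0.144  0.167] tau6 -0.351 0.545 29.995979047380388
27.0 yaw 120.0 q6 -20.9 F [-1.5 -4.   7.6] M [-0.827  0.146  0.093] tau6 -0.092 0.54 29.99837907962501
```

```bash
H="python3 -m handwheel"
for i in 1 2; do $H '[{"xyz":[0,0,0],"delta_rot":[0,0,0.05],"hand":0.4},{"xyz":[0,0,0],"delta_rot":[0,0,0.1],"hand":0.4},{"xyz":[0,0,0],"delta_rot":[0,0,0.15],"hand":0.4},{"xyz":[0,0,0],"delta_rot":[0,0,0.2],"hand":0.4},{"xyz":[0,0,0],"delta_rot":[0,0,0.25],"hand":0.4}]' >/dev/null; sh r.sh; done
```

```text
27.625 yaw 105.7 q6 -6.6 F [-2.2 -5.1  6.9] M [-0.888  0.273  0.173] tau6 -0.092 0.544 29.9982344917953
28.25 yaw 91.4 q6 7.7 F [-2.1 -4.5  7.4] M [-0.912  0.33   0.152] tau6 -0.093 0.543 29.998394893482327
```

```bash
H="python3 -m handwheel"
for i in 1 2; do $H '[{"xyz":[0,0,0],"delta_rot":[0,0,0.05],"hand":0.4},{"xyz":[0,0,0],"delta_rot":[0,0,0.1],"hand":0.4},{"xyz":[0,0,0],"delta_rot":[0,0,0.15],"hand":0.4},{"xyz":[0,0,0],"delta_rot":[0,0,0.2],"hand":0.4},{"xyz":[0,0,0],"delta_rot":[0,0,0.25],"hand":0.4}]' >/dev/null; sh r.sh; done
```

```text
28.875 yaw 77.1 q6 22.0 F [-2.2 -4.9  6.9] M [-0.902  0.411  0.139] tau6 -0.094 0.546 29.99821345321834
29.5 yaw 62.7 q6 36.4 F [-2.4 -4.   7.5] M [-0.84   0.486  0.178] tau6 -0.095 0.547 29.997941278852522
```

```bash
H="python3 -m handwheel"
for i in 1 2; do $H '[{"xyz":[0,0,0],"delta_rot":[0,0,0.05],"hand":0.4},{"xyz":[0,0,0],"delta_rot":[0,0,0.1],"hand":0.4},{"xyz":[0,0,0],"delta_rot":[0,0,0.15],"hand":0.4},{"xyz":[0,0,0],"delta_rot":[0,0,0.2],"hand":0.4},{"xyz":[0,0,0],"delta_rot":[0,0,0.25],"hand":0.4}]' >/dev/null; sh r.sh; done
```

```text
30.125 yaw 48.4 q6 50.7 F [-2.1 -3.9  8.6] M [-0.74   0.647  0.258] tau6 0.046 0.543 29.99769331421703
30.75 yaw 34.1 q6 65.0 F [-2.8 -2.9  9.2] M [-0.639  0.644  0.33 ] tau6 0.06 0.54 29.997677709907293
```

The clutch began slipping between 2.25 and 2.5 rad, so there is 0.25–0.5 rad of slip so far. Another 0.3 rad makes it tight with plenty of margin.

```bash
H="python3 -m handwheel"
$H '[{"xyz":[0,0,0],"delta_rot":[0,0,0.06],"hand":0.4},{"xyz":[0,0,0],"delta_rot":[0,0,0.12],"hand":0.4},{"xyz":[0,0,0],"delta_rot":[0,0,0.18],"hand":0.4},{"xyz":[0,0,0],"delta_rot":[0,0,0.24],"hand":0.4},{"xyz":[0,0,0],"delta_rot":[0,0,0.3],"hand":0.4}]' >/dev/null; sh r.sh
$H '[{"xyz":[0,0,0],"delta_rot":[0,0,0],"hand":0.4},{"xyz":[0,0,0],"delta_rot":[0,0,0],"hand":-0.6},{"xyz":[0,0,0],"delta_rot":[0,0,0],"hand":-0.6},{"xyz":[0,0,0],"delta_rot":[0,0,0],"hand":-0.6},{"xyz":[0,0,0],"delta_rot":[0,0,0],"hand":-0.6}]'
sh r.sh
```

```text
31.375 yaw 16.9 q6 82.2 F [-3.4 -1.6  8.1] M [-0.476  0.753  0.316] tau6 0.008 0.544 29.997299029491842
time_s: 32.0
position: [0.49, 0.1902, 0.1181]
tcp_rot: [[0.957, 0.291, -0.0], [0.291, -0.957, 0.0], [-0.0, -0.0, -1.0]]
force: [0.2, 0.1, -0.5]
opening: 0.793
grasp_force: 0.0
32.0 yaw 16.9 q6 82.1 F [ 0.2  0.1 -0.5] M [-0.02   0.138  0.009] tau6 -0.0 0.793 0.0
```

```bash
H="python3 -m handwheel"
$H '[{"xyz":[0,0,-25],"delta_rot":[0,0,0],"hand":-0.6},{"xyz":[0,0,-70],"delta_rot":[0,0,0],"hand":-0.6},{"xyz":[0,0,-120],"delta_rot":[0,0,0],"hand":-0.6},{"xyz":[4,-44,-120],"delta_rot":[0,0,-0.17],"hand":-0.6},{"xyz":[8,-88,-120],"delta_rot":[0,0,-0.34],"hand":-0.6}]'
$H '[{"xyz":[0,0,0],"delta_rot":[0,0,-0.18],"hand":-0.6},{"xyz":[0,0,0],"delta_rot":[0,0,-0.36],"hand":-0.6},{"xyz":[0,0,0],"delta_rot":[0,0,-0.54],"hand":-0.6},{"xyz":[0,0,0],"delta_rot":[0,0,-0.72],"hand":-0.6},{"xyz":[0,0,0],"delta_rot":[0,0,-0.9],"hand":-0.6}]'
$H '[{"xyz":[0,0,0],"delta_rot":[0,0,-0.18],"hand":-0.6},{"xyz":[0,0,0],"delta_rot":[0,0,-0.24],"hand":-0.6},{"xyz":[0,0,0],"delta_rot":[0,0,-0.24],"hand":-0.6},{"xyz":[0,0,0],"delta_rot":[0,0,-0.24],"hand":-0.6},{"xyz":[0,0,0],"delta_rot":[0,0,-0.24],"hand":-0.6}]'
python3 - <<'E'
from h import *
import cv2
s=bot.read_state();m=vision.camera_model("wrist");im=vision.capture("wrist")[:,:,::-1];cv2.imwrite("pics/w9.png",im)
O=np.array([.4807,.2303]);xh=np.array([.201,-.9796]);yh=np.array([.9796,.201]);g=cv2.cvtColor(im,cv2.COLOR_BGR2GRAY)
def prof(y,z,xs):
    P=np.array([proj("wrist",np.r_[O+xh*x/1e3+yh*y,z],m) for x in xs],np.float32)
    return cv2.remap(g,P[:,:1],P[:,1:],cv2.INTER_LINEAR).ravel().tolist()
for y in (-.014,-.006,.006,.014): print(y,prof(y,.058,range(-92,-76)))
print(prof(.02,.04,range(-205,-185)))
E
```

```text
time_s: 32.62
position: [0.4726, 0.2774, 0.2393]
tcp_rot: [[0.803, 0.596, 0.002], [0.596, -0.803, 0.001], [0.002, 0.001, -1.0]]
force: [0.6, 0.3, 0.1]
opening: 0.803
grasp_force: 0.0
time_s: 33.25
position: [0.4719, 0.2767, 0.238]
tcp_rot: [[0.03, 1.0, -0.0], [1.0, -0.03, -0.0], [-0.0, -0.0, -1.0]]
force: [0.2, 0.2, -0.3]
opening: 0.799
grasp_force: 0.0
time_s: 33.88
position: [0.4721, 0.2766, 0.2382]
tcp_rot: [[-0.202, 0.979, -0.0], [0.979, 0.202, -0.0], [-0.0, -0.0, -1.0]]
force: [1.1, -0.0, -0.5]
opening: 0.799
grasp_force: 0.0
-0.014 [211, 213, 212, 210, 204, 189, 165, 117, 96, 101, 103, 102, 102, 103, 103, 103]
-0.006 [190, 188, 187, 183, 173, 168, 153, 113, 92, 99, 106, 104, 104, 104, 105, 106]
0.006 [191, 184, 180, 171, 166, 165, 154, 116, 89, 95, 103, 104, 103, 105, 104, 104]
0.014 [214, 198, 187, 187, 187, 186, 168, 122, 94, 102, 104, 104, 102, 104, 105, 105]
[191, 189, 189, 188, 175, 167, 168, 170, 169, 168, 171, 170, 183, 204, 212, 209, 209, 210, 210, 212]
```

Both tails are even and haven't moved, the pad is tight, and the robot is clear of everything. Handing in.

```bash
python3 -c "
from rig import workorder
print(workorder.hand_in())"
```

```text
the job is handed in; nothing more can be done
None
```

I handed the job in at about 34 s. Both bars were carried together in one grasp and pushed to a hard stop with tails even, 108 mm from the bed's tail edge by camera against 110 mm for home. The clutch slipped an estimated 0.55–0.8 rad, the knob is released, and the robot is clear; I took no final picture of the other tools, and no verdict came back.

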